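# Reset and lock the stop collar of a meter test jig

### The arm

A 6-joint arm with a two-finger parallel gripper is mounted at the origin on the work surface. World frame = base frame: x ahead of the robot, y to its left, z up, the work surface at z = 0. Lengths are in m, angles in rad, forces in N, time in s.
With the tool pointing down it reaches from about 0.3 to 0.875 m from the base axis. Payload 6.4 kg.
Tool frame: the origin (TCP) lies where the fingers leave the gripper's body, on its centre line; the fingertips stand 73 mm ahead of it and the grasp point (between the pads) lies 54 mm ahead of it; z points along the fingers, y is the line along which they close (so a half turn about z gives the same grasp; the last joint's range is limited). The gripper opens to 85 mm and grips with 20 to 120 N. Pads are 22 mm wide; open, the fingers measure 114 mm over their backs; the gripper's body (76 mm by 85 mm) begins 54 mm behind the grasp point. The pads swing forward as they close: fully open they stand 13 mm farther back than shut.
Start: joints at [-1.39, 0.181, 1.607, -0, 1.354, -0.206], TCP at [0.217, -0.533, 0.304] pointing down, gripper open.
Joint ranges: [-2.99, 2.99], [-0.89, 2.07], [0.3, 2.58], [-1.14, 4.28], [0, 2.63], [-3.12, 3.12]. Speed limits (rad/s): [2.57, 2.57, 3.01, 3.14, 3.14, 3.14].

### API

Orientations are given as a unit quaternion [x, y, z, w].
In Python, from rig import robot, optics, sign_off, finder gives the robot as it stands.
- The arm moves only by the tool play_rows, never from a script. Its argument "commands" is a list that holds one entry, the list of rows, each a list of 7 numbers: the opening, from 0 (shut) to 1 (fully open), then the shift along the tool's x, y, z in m, then the turn, a rotation vector about the tool's x, y, z in degrees. A call has 1 to 5 rows; each row shifts and turns the commanded pose from where the row before left it, along the tool's axes as they then stand; what a row does not reach is not made up. A row lasts 1/12 s, in which the tool goes at most 41.7 mm and 7.16 degrees, less where a joint would pass 70% of its speed; a pose out of reach is approached as far as the arm can. A call is refused whole if a number of a shift passes 0.0417 or a number of a turn 7.16, either way. A call with a gripper value outside its range is refused whole. The fingers move at their own pace and stop on an object; the grip force is fixed at half the most. Time passes only in rows, so rows that do not move let the fingers close. It gives the time, the measured TCP pose, the force, the opening and the grip force at its end, in the units of the state.
- robot.sense(): the state, without advancing time (a new reading comes with each control period).
- optics.capture(name): name is "scene" or "top"; returns (picture, depth): 400x640x3 uint8, red, green, blue; 400x640 float32, m along the optical axis (not along the pixel's ray), 0 where there is no reading.
- optics.camera_model(name): a dict with "fx", "fy", "cx", "cy" (pixels), "R" (3x3) and "t" (3): a world point X has camera coordinates R X + t. Camera axes: x right, y down, z forward; pixel columns grow to the right and rows downward; lengths in m; the calibration is good to about 2 mm. A picture is of the moment at which its call begins. camera_model takes no time and is no camera call.
- sign_off(): hands the job in; it is judged then, once.
Trained networks look in the newest picture that a camera, given by its name, has taken for a name from the list of things; names that differ only in an ending like _2 or _b are one class to them, and where a whole thing is asked for, a point or a joint stands for the part that bears it (a point fixed in the world has none). Each returns a list of dicts, best first, with "conf" (0 to 1); they miss things now and then, are a little off and sometimes report something else, mostly with a low value. They report only what shows in the picture. A call takes as long as a camera call.
- finder.spot_in(label, camera): "point" ([row, column] in pixels, amid what is visible of it).
The state is a dict: "clock": time; "q": joint angles; "joint_vel": joint speeds; "joint_efforts": joint torques, N m; "eef_pos": TCP position; "ee_rot": TCP orientation; "wrist_force": force on the tool from outside, world axes, zero at the start; "moment": the same for the moment, N m; "opening": finger opening in m; "grasp_force": force on a finger pad.
Only numpy, scipy, OpenCV 4.12 (cv2) and the standard library are available. Lean on these libraries where they do the work, as an engineer would, in place of code of your own. Each camera call takes 0.05 s, during which the arm holds its last target. There are 200 camera calls.

### The job

Reset the stop collar on the meter jig: loosen its orange wing screw first, then slide the collar along the shaft until it presses the yellow spring sleeve with about 7 newtons (never more than 15), and tighten the screw fully again so that the preload stays on when you let go. Do not drag the collar along while it is still locked, and leave everything else on the bench where it is.

Things in the scene. Friction and masses are not known exactly. Their poses are not given: they have to be found in the camera images.
- jig: Fixed jig: aluminium base plate 140 x 400 x 12 mm carrying a horizontal steel shaft, 14 mm in diameter, along the jig's y axis, its axis 70 mm above the bench. Origin: centre of the plate's underside. A grey end block (top 92 mm above the bench) stands under the shaft at jig y = -158 mm, the anvil block at jig y = +160 mm. z is up.
- anvil: Grey block 70 x 30 x 80 mm at the jig's +y end; origin under its centre, axes as the jig's. From its face at anvil y = -15 mm a brass bush and then the yellow spring sleeve (24 mm in diameter) stand out round the shaft. The sleeve's free end lies 30 to 48 mm from that face, set anew each time and not measured: find it by feel or by eye. It yields 2.5 N per mm, from zero, and bottoms after 10 mm.
- collar: Dark steel stop collar with a red band, 38 mm in diameter, 20 mm long along the shaft, origin at its centre on the shaft's axis, y along the shaft towards the sleeve (axes as the jig's). It slides along the shaft only (the shaft is keyed, so the screw stays on top). Loose, it slides with about 1.5 N of friction; locked, it holds against about 20 N. It starts 80 to 175 mm short of the sleeve.
- screw (a joint): Turn of the wing screw in rad: 0 is the tight stop, it starts tight between 0 and 0.12; it grows anticlockwise seen from above, the clamping fades out and is gone from 0.7 on, and the loose stop is at 1.5. Above 0.9 counts as loosened, below 0.3 as tight. It needs about 0.13 N m to turn, up to 0.2 N m against the clamping, and stays where it is left.
- screw_grip (a point): Point on the wing screw's vertical axis at the height to grip it (116 mm above the bench, 46 mm above the shaft's axis). The orange wing is an upright bar 44 mm long, 12 mm thick and 24 mm high (102 to 126 mm above the bench); x of the point points across its thickness, y along its length, z up, and it turns with the screw. At screw = 0 the bar lies along the shaft.
- spare_collar: Bystander: loose bright steel ring 38 mm in diameter, 20 mm high, lying on the jig's base plate; origin at the centre of its underside.
- meter_a: Bystander: blue round meter housing, 80 mm in diameter, 44 mm high; origin under its centre.
- meter_b: Bystander: white round meter housing, 80 mm in diameter, 44 mm high; origin under its centre.
- screwdriver: Bystander: screwdriver with a red handle lying on the bench.
- bottle: Bystander: white bottle with a red cap, 48 mm in diameter, 120 mm high; origin under its centre.
- pot: Bystander: small green open pot, 70 mm in diameter, 50 mm high; origin under its centre.
- tray: Bystander: black tray 120 x 160 x 35 mm; origin under its centre.
- wrench: Bystander: dark angled wrench key, 90 by 30 mm, 8 mm thick, lying on the bench; origin at the end of its long leg.

How it is judged:
By the outcome, as a careful person would: the job done as asked, in the order asked, and still so for the second after the job is handed in, with the robot touching nothing.
It also fails if it takes over 58 s, if anything falls off the work surface, if the arm or the gripper's body presses on something with over 40 N, if the wrist force passes 120 N, or if a joint passes its speed limit or range.

## Working session

There is one attempt and no reset: what is moved stays moved. The work goes in short steps, Python scripts to look and compute and a tool call to move; the robot and the scene stay as the last step left them, time stands still between calls to the robot, and variables do not carry over. Pictures are saved under pics/ and viewed, at most 10 in all, crops included, and the job is handed in when it is done.

Besides the shell and the picture viewer there is one more tool, called after "Emit:" by a JSON object that holds its "fn" and its "kwargs". play_rows: Moves the arm, as the interface text tells. Its arguments: {"type":"object","properties":{"commands":{"type":"array","items":{"type":"array","items":{"type":"array","items":{"type":"number"}}}}},"required":["commands"]}

```bash
ls; mkdir -p pics; python3 - <<'E'
from rig import robot, optics, finder
import cv2,numpy as np
for c in ["scene","top"]:
    im,d=optics.capture(c); cv2.imwrite(f"pics/{c}0.png",im[:,:,::-1]); np.save(f"pics/{c}d.npy",d)
    m=optics.camera_model(c); R=np.array(m["R"]);t=np.array(m["t"])
    print(c, "cam at",-R.T@t)
    for l in ["screw_grip","collar","anvil","jig"]:
        for r in finder.spot_in(l,c)[:2]:
            v,u=r["point"]; z=d[int(v),int(u)]
            p=R.T@(np.array([(u-m["cx"])/m["fx"]*z,(v-m["cy"])/m["fy"]*z,z])-t)
            print(l,r["conf"],[v,u],p.round(3))
s=robot.sense();print(s)
E
```

```text
pics
scene cam at [0.8370649  0.54538402 1.04904732]
collar 0.49 [196.6, 292.6] [ 0.532 -0.058  0.094]
anvil 0.91 [260.3, 313.3] [0.593 0.133 0.094]
jig 0.84 [231.7, 297.8] [ 0.557 -0.002  0.008]
top cam at [0.37814824 0.00936351 1.59476857]
screw_grip 0.61 [192.4, 343.9] [ 0.519 -0.062  0.132]
collar 0.48 [191.0, 345.7] [ 0.524 -0.068  0.126]
collar 0.48 [258.1, 208.2] [0.3   0.385 0.013]
anvil 0.66 [240.3, 441.3] [ 0.375 -0.402  0.002]
anvil 0.65 [172.9, 288.7] [0.583 0.116 0.093]
jig 0.64 [187.1, 335.3] [ 0.541 -0.036  0.079]
{'clock': 0.5, 'q': array([-1.39030389e+00,  1.80861895e-01,  1.60703122e+00, -2.15919028e-05,
        1.35378642e+00, -2.06304533e-01]), 'joint_vel': array([ 2.78577798e-04, -1.81633060e-05,  3.74628102e-05,  6.32176251e-04,
        8.35654696e-05,  5.05497991e-04]), 'joint_efforts': array([-2.54479437e-05, -4.44442141e+01, -3.51364732e+01, -2.73562182e-04,
        1.96550041e-03,  2.21869392e-06]), 'eef_pos': array([ 0.21691316, -0.53251929,  0.30383851]), 'ee_rot': array([ 9.81356283e-01,  1.92197408e-01, -9.98110791e-06, -4.35746875e-05]), 'wrist_force': array([-1.04259665, -0.40367593, -0.26181227]), 'moment': array([ 0.02531072, -0.0207935 , -0.0119401 ]), 'grasp_force': 0.0, 'opening': 0.08562242758176479}
```

```bash
python3 - <<'E'
import cv2
a=cv2.imread("pics/scene0.png");b=cv2.imread("pics/top0.png")
cv2.imwrite("pics/a.png",cv2.resize(a[140:320,200:400],None,fx=3,fy=3,interpolation=cv2.INTER_CUBIC))
cv2.imwrite("pics/b.png",cv2.resize(b[100:300,200:460],None,fx=3,fy=3,interpolation=cv2.INTER_CUBIC))
E
```

```text
(no output)
```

View pics/a.png

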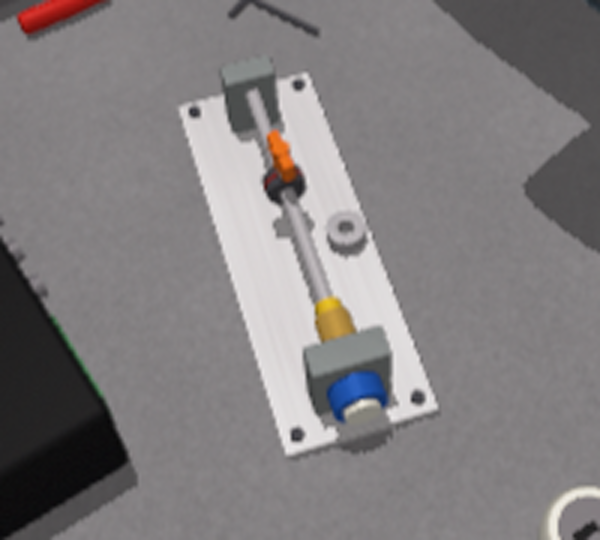

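View pics/b.png

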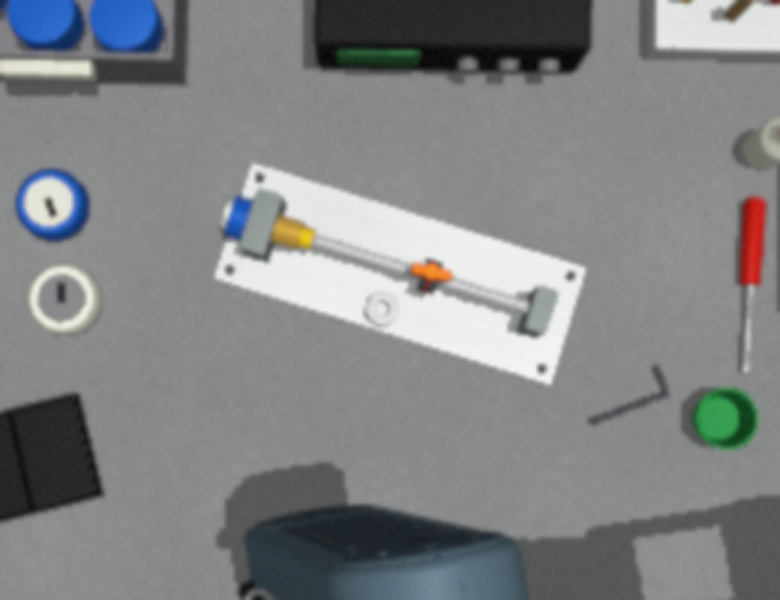

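The jig lies with its anvil at left, crop (260,225), in the top view. The collar and orange wing are at (430,273), the yellow sleeve end is at about (312,238), and the bar lies roughly along the shaft. Next I fit the plate and the orange and yellow blobs.

```bash
cat > h.py <<'E'
import cv2,numpy as np
from rig import robot, optics
def ray(c,pts,z):
    m=optics.camera_model(c);R=np.array(m["R"]);t=np.array(m["t"]);o=-R.T@t
    p=np.atleast_2d(pts).astype(float)
    d=np.c_[(p[:,0]-m["cx"])/m["fx"],(p[:,1]-m["cy"])/m["fy"],np.ones(len(p))]@R
    return o+d*((z-o[2])/d[:,2])[:,None]
def blob(mask):
    n,l,s,c=cv2.connectedComponentsWithStats(mask.astype(np.uint8)); i=1+np.argmax(s[1:,4]); return l==i
def uv(m): r,c=np.nonzero(m); return np.c_[c,r]
def hsv(rgb): return cv2.cvtColor(rgb,cv2.COLOR_RGB2HSV).astype(int)
E
cat > fit.py <<'E'
from h import *
for c,roi in [("top",(150,230,265,400)),("scene",(150,300,250,350))]:
    im=cv2.imread(f"pics/{c}0.png")[:,:,::-1].copy(); h=hsv(im); r=np.zeros(h.shape[:2],bool); r[roi[0]:roi[1],roi[2]:roi[3]]=1
    w=blob((h[...,2]>195)&(h[...,1]<40)&r)
    P=ray(c,uv(w),.012)[:,:2]; rc=cv2.minAreaRect((P*1000).astype(np.float32)); print(c,"plate",rc)
    o=blob((h[...,0]<16)&(h[...,1]>180)&(h[...,2]>150)&r); P=ray(c,uv(o),.12)[:,:2]; 
    print("wing",o.sum(),P.mean(0).round(4),cv2.minAreaRect((P*1000).astype(np.float32)))
    y=blob((h[...,0]>=17)&(h[...,0]<32)&(h[...,1]>150)&r); P=ray(c,uv(y),.08)[:,:2]; print("yel",y.sum(),P.mean(0).round(4), P[P[:,1].argmin()], P[P[:,1].argmax()])
E
python3 fit.py
```

```text
top plate ((536.618896484375, -30.828338623046875), (397.8931884765625, 138.89410400390625), 73.52664947509766)
wing 37 [ 0.5268 -0.0598] ((528.0670166015625, -60.94512939453125), (12.740758895874023, 34.85390090942383), 1.087768316268921)
yel 81 [0.5702 0.089 ] [0.56237731 0.06969971] [0.56819361 0.108971  ]
scene plate ((573.4148559570312, -36.67320251464844), (394.04840087890625, 63.640472412109375), 73.44105529785156)
wing 54 [ 0.5281 -0.0602] ((527.35693359375, -59.86164855957031), (42.332889556884766, 13.425359725952148), 79.33564758300781)
yel 115 [0.5738 0.0886] [0.57076747 0.06979457] [0.5680764  0.10708784]
```

Emit:
{"fn": "play_rows", "kwargs": {"commands": [[[1,0.029,-0.02,0,0,0,0],[1,0.029,-0.02,0,0,0,0],[1,0.029,-0.02,0,0,0,0],[1,0.029,-0.02,0,0,0,0],[1,0.029,-0.02,0,0,0,0]]]}}

```text
clock: 0.92
eef_pos: [0.314, -0.3838, 0.3039]
ee_rot: [0.981, 0.192, 0.0, 0.0]
wrist_force: [0.4, -0.8, 0.6]
opening: 0.0853
grasp_force: 0.0
```

Emit:
{"fn": "play_rows", "kwargs": {"commands": [[[1,0.029,-0.02,0,0,0,0],[1,0.029,-0.02,0,0,0,0],[1,0.029,-0.02,0,0,0,0],[1,0.029,-0.02,0,0,0,0],[1,0.029,-0.02,0,0,0,0]]]}}

```text
clock: 1.33
eef_pos: [0.4107, -0.2364, 0.3042]
ee_rot: [0.981, 0.192, 0.0, 0.0]
wrist_force: [1.2, -0.7, 0.0]
opening: 0.0856
grasp_force: 0.0
```

Emit:
{"fn": "play_rows", "kwargs": {"commands": [[[1,0.029,-0.02,0,0,0,0],[1,0.029,-0.02,0,0,0,0],[1,0.029,-0.02,0,0,0,0],[1,0.029,-0.02,0,0,0,0],[1,0.029,-0.02,0,0,0,0]]]}}

```text
clock: 1.75
eef_pos: [0.5074, -0.0889, 0.3042]
ee_rot: [0.981, 0.192, 0.0, 0.0]
wrist_force: [0.8, 0.1, 0.4]
opening: 0.0852
grasp_force: 0.0
```

Emit:
{"fn": "play_rows", "kwargs": {"commands": [[[1,0.029,-0.02,0,0,0,0],[1,0,0,0,0,0,-7],[1,0,0,0,0,0,-7],[1,0,0,0,0,0,-7],[1,0,0,0,0,0,-7]]]}}

```text
clock: 2.17
eef_pos: [0.5261, -0.0607, 0.3039]
ee_rot: [0.904, 0.427, -0.0, 0.0]
wrist_force: [-0.2, -0.2, -0.3]
opening: 0.0852
grasp_force: 0.0
```

Emit:
{"fn": "play_rows", "kwargs": {"commands": [[[1,0,0,0,0,0,-7],[1,0,0,0,0,0,-7],[1,0,0,0,0,0,-7],[1,0,0,0,0,0,-6],[1,0,0,0,0,0,0]]]}}

```text
clock: 2.58
eef_pos: [0.526, -0.0611, 0.304]
ee_rot: [0.781, 0.625, 0.0, 0.0]
wrist_force: [-0.2, 0.5, 0.7]
opening: 0.0851
grasp_force: 0.0
```

Emit:
{"fn": "play_rows", "kwargs": {"commands": [[[1,0.0014,0.0016,0.0268,0,0,0],[1,0,0,0.0268,0,0,0],[1,0,0,0.0268,0,0,0],[1,0,0,0.0268,0,0,0],[1,0,0,0.0268,0,0,0]]]}}

```text
clock: 3.0
eef_pos: [0.5278, -0.0601, 0.1689]
ee_rot: [0.783, 0.622, 0.0, 0.0]
wrist_force: [0.3, -0.2, 0.1]
opening: 0.0856
grasp_force: 0.0
```

Emit:
{"fn": "play_rows", "kwargs": {"commands": [[[0.3,0,0,0,0,0,0],[0.3,0,0,0,0,0,0],[0.3,0,0,0,0,0,0],[0.3,0,0,0,0,0,0],[0.3,0,0,0,0,0,0]]]}}

```text
clock: 3.42
eef_pos: [0.529, -0.0605, 0.1719]
ee_rot: [0.782, 0.623, 0.001, 0.002]
wrist_force: [-0.1, 0.1, 0.5]
opening: 0.0264
grasp_force: 0.0
```

```bash
python3 - <<'E'
from h import *
a=optics.capture("scene")[0];b=optics.capture("top")[0]
A=cv2.resize(a[140:240,220:370],None,fx=4,fy=4,interpolation=2)
B=cv2.resize(b[140:240,270:420],None,fx=4,fy=4,interpolation=2)
cv2.imwrite("pics/c.png",cv2.resize(np.hstack([A,B]),(800,267))[:,:,::-1]); cv2.imwrite("pics/c_scene.png",A[:,:,::-1])
s=robot.sense();print(s["eef_pos"],s["wrist_force"],s["opening"])
E
```

```text
[ 0.52860265 -0.06035946  0.17139118] [ 0.54806907 -0.12713051 -0.13183036] 0.025653901251574348
```

View pics/c_scene.png

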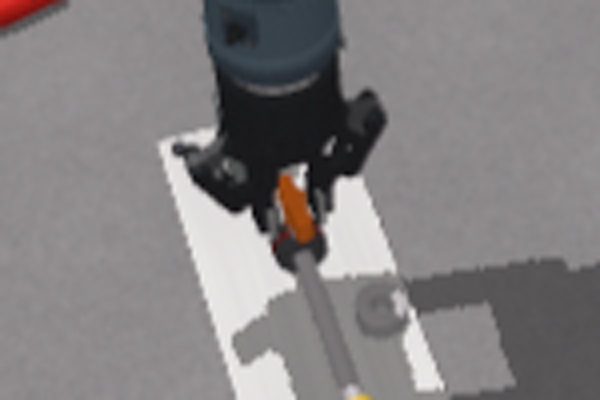

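The wing at crop (293,205) sits centred between the fingers, so I close on it.

Emit:
{"fn": "play_rows", "kwargs": {"commands": [[[0,0,0,0,0,0,0],[0,0,0,0,0,0,0],[0,0,0,0,0,0,0],[0,0,0,0,0,0,0],[0,0,0,0,0,0,0]]]}}

```text
clock: 3.93
eef_pos: [0.5278, -0.0601, 0.1709]
ee_rot: [0.782, 0.624, -0.0, 0.0]
wrist_force: [-3.6, 1.1, 7.5]
opening: 0.0111
grasp_force: 59.0
```

```bash
python3 -c "
from rig import robot
s=robot.sense();print(s)"
```

```text
{'clock': 3.9333, 'q': array([-3.36895499e-01,  2.46651066e-01,  1.82269385e+00, -3.83114979e-04,
        1.07230539e+00, -1.13164283e-01]), 'joint_vel': array([ 0.00118192,  0.00273292, -0.00094334, -0.00106502, -0.00043381,
       -0.00024461]), 'joint_efforts': array([ -0.35504445, -39.47199941, -29.28770721,   0.21721691,
        -1.24273863,   0.16335177]), 'eef_pos': array([ 0.52776266, -0.06011898,  0.17093655]), 'ee_rot': array([ 7.81565969e-01,  6.23822576e-01, -1.57832374e-04,  6.50046756e-05]), 'wrist_force': array([-3.64122354,  1.11867518,  7.48501744]), 'moment': array([0.13477302, 0.67985475, 0.17054371]), 'grasp_force': 58.96821120506502, 'opening': 0.011107925567363326}
```

Emit:
{"fn": "play_rows", "kwargs": {"commands": [[[0,0,0,0,0,0,-7],[0,0,0,0,0,0,-7],[0,0,0,0,0,0,-7],[0,0,0,0,0,0,-7],[0,0,0,0,0,0,-7]]]}}

```text
clock: 4.35
eef_pos: [0.5275, -0.0601, 0.1707]
ee_rot: [0.556, 0.831, -0.0, -0.0]
wrist_force: [-4.7, 1.1, 6.2]
opening: 0.011
grasp_force: 58.7
```

Emit:
{"fn": "play_rows", "kwargs": {"commands": [[[0,0,0,0,0,0,-7],[0,0,0,0,0,0,-7],[0,0,0,0,0,0,-7],[0,0,0,0,0,0,-7],[0,0,0,0,0,0,-7]]]}}

```text
clock: 4.77
eef_pos: [0.5273, -0.0602, 0.1707]
ee_rot: [0.28, 0.96, -0.0, -0.001]
wrist_force: [-5.0, 0.4, 7.6]
opening: 0.0109
grasp_force: 58.9
```

Emit:
{"fn": "play_rows", "kwargs": {"commands": [[[0,0,0,0,0,0,0],[0,0,0,0,0,0,0],[0,0,0,0,0,0,0]]]}}

```text
clock: 5.02
eef_pos: [0.5273, -0.0602, 0.1707]
ee_rot: [0.282, 0.959, -0.0, -0.001]
wrist_force: [-4.8, -0.1, 7.6]
opening: 0.011
grasp_force: 59.0
```

```bash
python3 - <<'E'
from h import *
s=robot.sense();print(s["eef_pos"],s["ee_rot"],s["wrist_force"],s["moment"],s["opening"])
x,y=s["ee_rot"][:2];print("yaw",np.degrees(2*np.arctan2(y,x)))
a=optics.capture("scene")[0]
cv2.imwrite("pics/d.png",cv2.resize(a[140:260,220:370],None,fx=4,fy=4,interpolation=2)[:,:,::-1])
E
```

```text
[ 0.52727363 -0.06015384  0.1706864 ] [ 2.82437621e-01  9.59285363e-01 -3.13506637e-04 -6.96311498e-04] [-4.83844922 -0.0541661   7.60276636] [0.07672895 0.9367668  0.14916621] 0.011021849693116915
yaw 147.18850308448714
```

View pics/d.png

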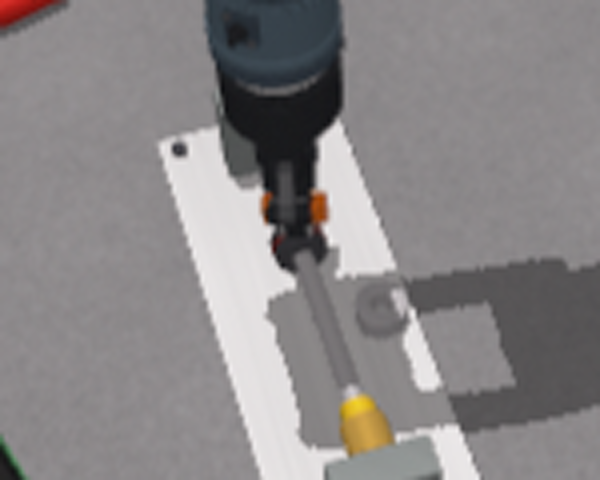

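The wing now lies crosswise, with its ends at (268,207) and (318,207), so the screw is at about 1.28 rad. The yellow sleeve's tip is at (355,405). I slide toward it.

Emit:
{"fn": "play_rows", "kwargs": {"commands": [[[0,0.0028,0.0096,0,0,0,0],[0,0.0028,0.0096,0,0,0,0],[0,0.0028,0.0096,0,0,0,0],[0,0.0028,0.0096,0,0,0,0],[0,0.0028,0.0096,0,0,0,0]]]}}

```text
clock: 5.48
eef_pos: [0.5416, -0.0119, 0.1707]
ee_rot: [0.283, 0.959, -0.0, -0.001]
wrist_force: [-5.3, 0.4, 7.7]
opening: 0.0111
grasp_force: 59.0
```

```bash
cat > st.py <<'E'
from h import *
import sys
s=robot.sense();u=np.array([np.cos(np.radians(73.5)),np.sin(np.radians(73.5))]);n=np.array([u[1],-u[0]])
p=s["eef_pos"][:2]-[.5366,-.0308];f=s["wrist_force"][:2]
x,y=s["ee_rot"][:2]
print("s %.4f lat %.4f  F_along %.2f F_lat %.2f"%(p@u,p@n,f@u,f@n),"Fz",s["wrist_force"][2],"M",s["moment"].round(3),"yaw",np.degrees(2*np.arctan2(y,x)),s["opening"])
E
python3 st.py
```

```text
s 0.0195 lat -0.0006  F_along -1.16 F_lat -5.15 Fz 7.72284730581153 M [-0.042  0.951  0.04 ] yaw 147.17097990648293 0.011069979791859101
```

Emit:
{"fn": "play_rows", "kwargs": {"commands": [[[0,0.0028,0.0096,0,0,0,0],[0,0.0028,0.0096,0,0,0,0],[0,0.0028,0.0096,0,0,0,0],[0,0.0028,0.0096,0,0,0,0],[0,0.0028,0.0096,0,0,0,0]]]}}

```text
clock: 5.9
eef_pos: [0.5558, 0.0362, 0.1707]
ee_rot: [0.283, 0.959, -0.0, -0.001]
wrist_force: [-5.3, -0.1, 7.9]
opening: 0.0109
grasp_force: 59.0
```

Emit:
{"fn": "play_rows", "kwargs": {"commands": [[[0,0.0007,0.0024,0,0,0,0],[0,0.0007,0.0024,0,0,0,0],[0,0.0007,0.0024,0,0,0,0],[0,0.0007,0.0024,0,0,0,0],[0,0,0,0,0,0,0]]]}}

```text
clock: 6.32
eef_pos: [0.5587, 0.0459, 0.1707]
ee_rot: [0.282, 0.959, -0.0, -0.001]
wrist_force: [-5.9, 2.0, 7.3]
opening: 0.0111
grasp_force: 59.1
```

```bash
python3 st.py; python3 - <<'E'
from h import *
a=optics.capture("scene")[0]
cv2.imwrite("pics/e.png",cv2.resize(a[170:270,250:370],None,fx=5,fy=5,interpolation=2)[:,:,::-1])
E
```

```text
s 0.0798 lat -0.0006  F_along 0.20 F_lat -6.19 Fz 7.283397843151032 M [0.362 0.841 0.076] yaw 147.19665730774966 0.011136556077099541
```

View pics/e.png

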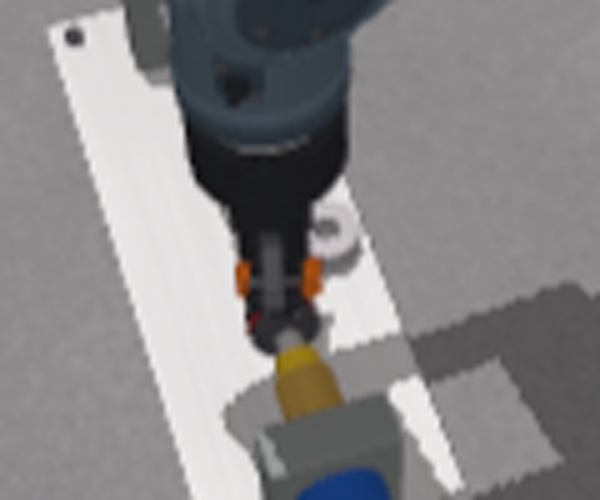

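The collar face at about (285,335) is a few mm short of the sleeve tip at (297,350). I creep on by feel.

Emit:
{"fn": "play_rows", "kwargs": {"commands": [[[0,0.0003,0.001,0,0,0,0],[0,0.0003,0.001,0,0,0,0],[0,0.0003,0.001,0,0,0,0]]]}}

```text
clock: 6.62
eef_pos: [0.5595, 0.0485, 0.1707]
ee_rot: [0.282, 0.959, -0.0, -0.001]
wrist_force: [-4.9, 0.3, 8.1]
opening: 0.011
grasp_force: 59.2
```

```bash
python3 st.py
```

```text
s 0.0825 lat -0.0006  F_along -1.11 F_lat -4.81 Fz 8.06132655811474 M [0.024 0.96  0.091] yaw 147.18178991353233 0.011044866686406536
```

Emit:
{"fn": "play_rows", "kwargs": {"commands": [[[0,0.0003,0.001,0,0,0,0],[0,0.0003,0.001,0,0,0,0]]]}}

```text
clock: 6.78
eef_pos: [0.56, 0.0505, 0.1707]
ee_rot: [0.283, 0.959, -0.0, -0.001]
wrist_force: [-6.1, -0.3, 6.8]
opening: 0.0109
grasp_force: 59.2
```

```bash
python3 st.py
```

```text
s 0.0846 lat -0.0006  F_along -2.01 F_lat -5.73 Fz 6.816419829979374 M [0.002 0.971 0.107] yaw 147.1806515323106 0.0109181277829639
```

Emit:
{"fn": "play_rows", "kwargs": {"commands": [[[0,0.0003,0.001,0,0,0,0],[0,0.0003,0.001,0,0,0,0]]]}}

```text
clock: 6.95
eef_pos: [0.5606, 0.0525, 0.1707]
ee_rot: [0.283, 0.959, -0.0, -0.001]
wrist_force: [-5.5, -0.4, 7.9]
opening: 0.0108
grasp_force: 59.2
```

```bash
python3 st.py
```

```text
s 0.0867 lat -0.0006  F_along -1.97 F_lat -5.19 Fz 7.913028095434616 M [0.003 0.955 0.073] yaw 147.17835659771697 0.010846735555100672
```

Emit:
{"fn": "play_rows", "kwargs": {"commands": [[[0,0.0003,0.001,0,0,0,0]]]}}

```text
clock: 7.03
eef_pos: [0.5609, 0.0535, 0.1707]
ee_rot: [0.282, 0.959, -0.0, -0.001]
wrist_force: [-5.7, 0.1, 7.1]
opening: 0.0113
grasp_force: 59.1
```

```bash
python3 st.py
```

```text
s 0.0877 lat -0.0006  F_along -1.50 F_lat -5.50 Fz 7.127004624506808 M [0.026 0.909 0.105] yaw 147.18319255024508 0.011309185764515025
```

Emit:
{"fn": "play_rows", "kwargs": {"commands": [[[0,0.0003,0.001,0,0,0,0],[0,0.0003,0.001,0,0,0,0]]]}}

```text
clock: 7.2
eef_pos: [0.5615, 0.0555, 0.1707]
ee_rot: [0.283, 0.959, -0.0, -0.001]
wrist_force: [-6.3, 0.7, 7.7]
opening: 0.0109
grasp_force: 59.1
```

```bash
python3 st.py
```

```text
s 0.0898 lat -0.0006  F_along -1.08 F_lat -6.29 Fz 7.7240610350637615 M [0.014 0.896 0.146] yaw 147.18099945858393 0.010864550595387545
```

Emit:
{"fn": "play_rows", "kwargs": {"commands": [[[0,0.0003,0.001,0,0,0,0],[0,0.0003,0.001,0,0,0,0]]]}}

```text
clock: 7.37
eef_pos: [0.5621, 0.0575, 0.1707]
ee_rot: [0.283, 0.959, -0.0, -0.001]
wrist_force: [-5.1, -0.1, 7.7]
opening: 0.0109
grasp_force: 59.1
```

```bash
python3 st.py
```

```text
s 0.0919 lat -0.0006  F_along -1.55 F_lat -4.86 Fz 7.71210214908392 M [0.012 0.945 0.066] yaw 147.17867230800232 0.010903063695247175
```

Emit:
{"fn": "play_rows", "kwargs": {"commands": [[[0,0.0003,0.001,0,0,0,0],[0,0.0003,0.001,0,0,0,0]]]}}

```text
clock: 7.53
eef_pos: [0.5626, 0.0593, 0.1707]
ee_rot: [0.282, 0.959, -0.001, -0.001]
wrist_force: [-5.6, -1.8, 7.8]
opening: 0.011
grasp_force: 59.1
```

```bash
python3 st.py
```

```text
s 0.0937 lat -0.0006  F_along -3.37 F_lat -4.85 Fz 7.787582103455683 M [-0.31   1.025  0.154] yaw 147.18997760619084 0.01097000557831161
```

Emit:
{"fn": "play_rows", "kwargs": {"commands": [[[0,0.0003,0.001,0,0,0,0]]]}}

```text
clock: 7.62
eef_pos: [0.5629, 0.06, 0.1707]
ee_rot: [0.282, 0.959, -0.001, -0.001]
wrist_force: [-6.6, -3.4, 8.2]
opening: 0.0111
grasp_force: 59.2
```

```bash
python3 st.py
```

```text
s 0.0945 lat -0.0006  F_along -5.12 F_lat -5.33 Fz 8.191902880605543 M [-0.617  1.131  0.063] yaw 147.19098552766005 0.01106541084661661
```

Emit:
{"fn": "play_rows", "kwargs": {"commands": [[[0,0.0003,0.001,0,0,0,0]]]}}

```text
clock: 7.7
eef_pos: [0.5631, 0.0607, 0.1707]
ee_rot: [0.282, 0.959, -0.001, -0.001]
wrist_force: [-7.4, -5.6, 8.4]
opening: 0.0112
grasp_force: 59.2
```

```bash
python3 st.py
```

```text
s 0.0953 lat -0.0006  F_along -7.47 F_lat -5.52 Fz 8.416975231925653 M [-0.754  1.224  0.115] yaw 147.1952082334376 0.011236492581927921
```

Emit:
{"fn": "play_rows", "kwargs": {"commands": [[[0,0.00015,0.0005,0,0,0,0],[0,0,0,0,0,0,0]]]}}

```text
clock: 7.87
eef_pos: [0.5632, 0.061, 0.1707]
ee_rot: [0.282, 0.959, -0.001, -0.001]
wrist_force: [-6.7, -5.2, 8.8]
opening: 0.0113
grasp_force: 59.3
```

```bash
python3 st.py
```

```text
s 0.0956 lat -0.0006  F_along -6.89 F_lat -4.96 Fz 8.800056967419078 M [-0.767  1.207  0.104] yaw 147.19095286091027 0.011289410993182836
```

Emit:
{"fn": "play_rows", "kwargs": {"commands": [[[0,0,0,0,0,0,6],[0,0,0,0,0,0,6],[0,0,0,0,0,0,6],[0,0,0,0,0,0,6],[0,0,0,0,0,0,6]]]}}

```text
clock: 8.28
eef_pos: [0.5634, 0.0612, 0.1707]
ee_rot: [0.523, 0.852, -0.001, -0.0]
wrist_force: [-6.1, -4.1, 7.5]
opening: 0.0113
grasp_force: 59.2
```

```bash
python3 st.py
```

```text
s 0.0958 lat -0.0005  F_along -5.69 F_lat -4.71 Fz 7.509210434116051 M [-0.552  1.002  0.161] yaw 116.88904262489308 0.011317859965760917
```

Emit:
{"fn": "play_rows", "kwargs": {"commands": [[[0,0.00025,0.0002,0,0,0,0],[0,0,0,0,0,0,0]]]}}

```text
clock: 8.45
eef_pos: [0.5634, 0.0612, 0.1707]
ee_rot: [0.522, 0.853, -0.001, -0.0]
wrist_force: [-6.1, -4.7, 7.9]
opening: 0.0108
grasp_force: 59.1
```

```bash
python3 st.py
```

```text
s 0.0959 lat -0.0005  F_along -6.25 F_lat -4.56 Fz 7.90377683286264 M [-0.804  1.148 -0.127] yaw 117.12850002744713 0.010784047788436725
```

Emit:
{"fn": "play_rows", "kwargs": {"commands": [[[0,0,0,0,0,0,0]]]}}

```text
clock: 8.53
eef_pos: [0.5634, 0.0612, 0.1707]
ee_rot: [0.521, 0.853, -0.001, -0.0]
wrist_force: [-5.5, -4.9, 7.5]
opening: 0.0108
grasp_force: 59.1
```

```bash
python3 st.py
```

```text
s 0.0958 lat -0.0004  F_along -6.29 F_lat -3.88 Fz 7.4773480080262384 M [-0.759  1.122 -0.101] yaw 117.14957606234006 0.010843130279230012
```

Emit:
{"fn": "play_rows", "kwargs": {"commands": [[[0,0.0003,0.0003,0,0,0,0]]]}}

```text
clock: 8.62
eef_pos: [0.5634, 0.0615, 0.1707]
ee_rot: [0.521, 0.853, -0.002, -0.0]
wrist_force: [-6.8, -5.5, 8.0]
opening: 0.0109
grasp_force: 59.2
```

```bash
python3 st.py
```

```text
s 0.0961 lat -0.0005  F_along -7.18 F_lat -4.93 Fz 8.044007072997205 M [-1.017  1.165 -0.111] yaw 117.15085947859961 0.010854363465743163
```

Emit:
{"fn": "play_rows", "kwargs": {"commands": [[[0,0,0,0,0,0,0]]]}}

```text
clock: 8.7
eef_pos: [0.5634, 0.0615, 0.1707]
ee_rot: [0.521, 0.853, -0.002, -0.0]
wrist_force: [-6.4, -5.7, 7.1]
opening: 0.011
grasp_force: 59.2
```

```bash
python3 st.py
```

```text
s 0.0961 lat -0.0005  F_along -7.31 F_lat -4.51 Fz 7.138492385456711 M [-0.87   1.121 -0.091] yaw 117.1529574364332 0.011001262686362923
```

Emit:
{"fn": "play_rows", "kwargs": {"commands": [[[0,0,0,0,0,0,6],[0,0,0,0,0,0,6],[0,0,0,0,0,0,6]]]}}

```text
clock: 8.95
eef_pos: [0.5636, 0.0615, 0.1708]
ee_rot: [0.65, 0.76, -0.001, 0.0]
wrist_force: [-5.7, -4.7, 7.7]
opening: 0.0106
grasp_force: 59.3
```

```bash
python3 st.py
```

```text
s 0.0962 lat -0.0003  F_along -6.10 F_lat -4.16 Fz 7.743724540143899 M [-0.869  1.049  0.166] yaw 98.89257294569009 0.010636099443525547
```

Emit:
{"fn": "play_rows", "kwargs": {"commands": [[[0,0,0,0,0,0,6],[0,0,0,0,0,0,6],[0,0,0,0,0,0,6],[0,0,0,0,0,0,5],[0,0,0,0,0,0,0]]]}}

```text
clock: 9.37
eef_pos: [0.5638, 0.0615, 0.1709]
ee_rot: [0.788, 0.615, -0.001, 0.001]
wrist_force: [-6.0, -5.4, 8.5]
opening: 0.0107
grasp_force: 59.2
```

```bash
python3 st.py
```

```text
s 0.0962 lat -0.0001  F_along -6.90 F_lat -4.16 Fz 8.46869777969797 M [-0.983  1.043 -0.006] yaw 75.91205810035984 0.0106699180358836
```

Emit:
{"fn": "play_rows", "kwargs": {"commands": [[[0,0,0,0,0,0,3],[0,0,0,0,0,0,2],[0,0,0,0,0,0,0]]]}}

```text
clock: 9.62
eef_pos: [0.5638, 0.0615, 0.171]
ee_rot: [0.813, 0.582, -0.001, 0.001]
wrist_force: [-5.7, -4.1, 8.1]
opening: 0.0108
grasp_force: 60.8
```

```bash
python3 st.py
```

```text
s 0.0962 lat -0.0001  F_along -5.55 F_lat -4.26 Fz 8.082399596218151 M [-0.875  0.988  0.621] yaw 71.13776477606805 0.010829809719560766
```

The screw moment rose to 0.62 N m, so it is at the tight stop. I release and rise.

Emit:
{"fn": "play_rows", "kwargs": {"commands": [[[0.5,0,0,0,0,0,0],[0.5,0,0,0,0,0,0],[0.5,0,0,0,0,0,0],[0.5,0,0,0,0,0,0],[0.5,0,0,0,0,0,0]]]}}

```text
clock: 10.03
eef_pos: [0.5642, 0.0627, 0.1698]
ee_rot: [0.813, 0.582, 0.0, -0.0]
wrist_force: [-0.1, 0.5, 0.3]
opening: 0.0423
grasp_force: 0.0
```

Emit:
{"fn": "play_rows", "kwargs": {"commands": [[[0.5,0,0,-0.02,0,0,0],[0.5,0,0,-0.03,0,0,0],[0.5,0,0,-0.03,0,0,0],[0.5,0,0,-0.03,0,0,0],[0.5,0,0,-0.03,0,0,0]]]}}

```text
clock: 10.45
eef_pos: [0.5639, 0.0627, 0.3112]
ee_rot: [0.813, 0.582, -0.0, -0.0]
wrist_force: [0.4, -0.3, -0.4]
opening: 0.0426
grasp_force: 0.0
```

Emit:
{"fn": "play_rows", "kwargs": {"commands": [[[0.5,-0.04,0,0,0,0,0],[0.5,-0.04,0,0,0,0,0],[0.5,-0.04,0,0,0,0,0],[0.5,-0.04,0,0,0,0,0],[0.5,-0.04,0,0,0,0,0]]]}}

```text
clock: 10.87
eef_pos: [0.4988, -0.1279, 0.31]
ee_rot: [0.813, 0.582, 0.0, 0.0]
wrist_force: [1.5, -0.3, -0.2]
opening: 0.0429
grasp_force: 0.0
```

```bash
python3 st.py; python3 - <<'E'
from h import *
for c in ["scene","top"]:
    im=optics.capture(c)[0]; cv2.imwrite(f"pics/{c}1.png",im[:,:,::-1])
a=cv2.imread("pics/scene1.png")[170:280,250:370];b=cv2.imread("pics/top1.png")[130:240,260:380]
cv2.imwrite("pics/f.png",cv2.resize(np.hstack([a,b]),(800,367),interpolation=2))
E
sed 's/}0.png/}1.png/' fit.py >fit1.py; python3 fit1.py
```

```text
s -0.1039 lat -0.0087  F_along 0.11 F_lat 1.50 Fz -0.16650239086828322 M [-0.063 -0.093  0.022] yaw 71.20925521491138 0.0429385182363955
top plate ((591.9302978515625, 25.70343017578125), (258.4144287109375, 64.28180694580078), 73.60533142089844)
wing 49 [0.5626 0.0617] ((563.0730590820312, 61.55733871459961), (41.251792907714844, 15.68740463256836), 64.413818359375)
yel 63 [0.5699 0.0932] [0.5590358  0.07288874] [0.56819361 0.108971  ]
scene plate ((573.6887817382812, -37.05708312988281), (395.37994384765625, 63.647850036621094), 73.38021087646484)
wing 71 [0.5641 0.0629] ((563.8768310546875, 62.355979919433594), (42.331573486328125, 13.538227081298828), 70.0020523071289)
yel 119 [0.5738 0.0883] [0.57076747 0.06979457] [0.5680764  0.10708784]
```

View pics/f.png

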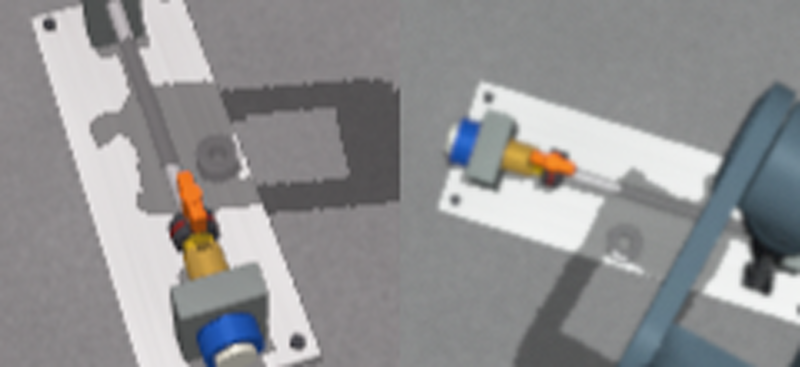

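The collar sits against the sleeve at (200,232) in the left half. The wing lies along the shaft and the bystanders are where they were. My force readings put the preload at about 6–7 N, so I hand it in.

```bash
python3 -c "
from rig import sign_off
print(sign_off())"
```

```text
the job is handed in; nothing more can be done
None
```

The job is handed in: I loosened the wing screw, slid the collar onto the spring sleeve to an estimated 6–7 N (position reading alone suggested nearer 8 N; not measured again after release), and tightened the screw to its stop; the hand-in returned no verdict.

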